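# Scoop the milling balls out from under the low guard

### The arm

A 6-joint arm with a two-finger parallel gripper is mounted at the origin on the work surface. World frame = base frame: x ahead of the robot, y to its left, z up, the work surface at z = 0. Lengths are in m, angles in rad, forces in N, time in s.
With the tool pointing down it reaches from about 0.35 to 0.975 m from the base axis. Payload 4.9 kg.
Tool frame: the origin (TCP) lies on the centre line of the jaws, within the pads' length; the fingertips stand ahead of it and the grasp point (between the pads) is the TCP (manip.tip_extent is the z of the fingertips in the tool frame, in m); z points along the fingers, y is the line along which they close (so a half turn about z gives the same grasp; the last joint's range is limited). The gripper opens to 85 mm and grips with 20 to 120 N. Pads are 22 mm wide; open, the fingers measure 114 mm over their backs; the gripper's body (76 mm by 85 mm) begins 54 mm behind the grasp point. The pads swing forward as they close: fully open they stand 13 mm farther back than shut.
Start: joints at [1.169, 0.053, 1.613, -0, 1.476, -0.119], TCP at [0.174, 0.6, 0.25] pointing down, gripper open.
Joint ranges: [-3.01, 3.01], [-1.01, 2.22], [0.06, 2.58], [-1.02, 4.17], [0.09, 2.62], [-3.14, 3.14]. Speed limits (rad/s): [2.57, 2.57, 3.14, 3.14, 3.14, 3.14].

### API

Orientations are given as a unit quaternion [w, x, y, z].
In Python, from plant import manip gives the robot as it stands. The module is installed in compiled form; this text tells all that it offers.
- The arm moves only by the tool crank_tcp, called after "Call:" by a JSON object that holds its "fn" and its "kwargs". Schema: {"type":"object","properties":{"plan":{"type":"object","properties":{"offsets":{"type":"array","items":{"type":"array","items":{"type":"number"},"minItems":7,"maxItems":7},"minItems":1,"maxItems":5}},"additionalProperties":false,"required":["offsets"]},"only":{"type":"string"},"quiet":{"type":"boolean"},"lines":{"type":"string"}},"required":["plan"],"additionalProperties":false}. plan is an object whose key "offsets" holds a list of rows, 1 to 5 of them, each of 7 numbers: the opening from 0.0 (shut) to 1.0 (fully open), then dx, dy, dz in shares of the most that a row can go, 1 being 62.5 mm, then a rotation vector rx, ry, rz in normalised numbers (1 is pi/2 rad); each row shifts and turns the commanded pose from where the row before left it, along the tool's axes as they then stand; what a row does not reach is not made up. A row lasts 1/8 s, in which the tool goes at most 0.0625 m and 0.188 rad, less where a joint would pass 70% of its speed; a pose out of reach is approached as far as the arm can. The fingers move at their own pace and stop on an object; the grip force is fixed at half the most. Time passes only in rows, so rows that do not move let the fingers close. The tool returns the time, the measured TCP pose, the force, the opening and the grip force at its end. only (a regular expression) keeps the lines of the reply that match it, lines (a string "A,B") keeps lines A to B, and quiet returns only ok. Shift and turn numbers lie between -1 and 1, and a call with a number outside is refused. Input that does not fit is refused with a message, and nothing moves.
- manip.state(): the state, without advancing time (a new reading comes with each control period).
- manip.grab_frame(name): name is "side" or "top" or "wrist"; returns (picture, depth): 480x640x3 uint8, red, green, blue; 480x640 float32, m along the optical axis (not along the pixel's ray), 0 where there is no reading.
- manip.camera_params(name): a dict with "intrinsics" (3x3 intrinsics, pixels), "k1" (the pictures are not rectified: a ray, as slopes to the right and down, at radius r is drawn at 1 + k1 r^2 times it, then the intrinsics apply), "xyz" and "orientation" of the camera in the world. Camera axes: x right, y down, z forward; pixel columns grow to the right and rows downward; lengths in m; the calibration is good to about 2 mm. A picture is of the moment at which its call begins: read the wrist's pose just before it. camera_params takes no time and is no camera call; for the wrist camera it gives the pose at the moment of the call.
- manip.job_done(): hands the job in; it is judged then, once.
Trained networks look in the newest picture that a camera, given by its name, has taken for a name from the list of things; names that differ only in an ending like _2 or _b are one class to them, and where a whole thing is asked for, a point or a joint stands for the part that bears it (a point fixed in the world has none). Each returns a list of dicts, best first, with "conf" (0 to 1); they miss things now and then, are a little off and sometimes report something else, mostly with a low value. They report only what shows in the picture. A call takes as long as a camera call. They do not tell look-alikes from the thing itself.
- manip.look_for(camera, query): "extent" ([left, top, right, bottom] in pixels, round what is visible of it).
- manip.outline_of(camera, query): "region" (480x640 bool, what is visible of it) and "extent" ([left, top, right, bottom] in pixels, round what is visible of it).
- manip.mark_of(camera, query): "centre" ([row, column] in pixels: a listed point, or the origin of a listed thing).
The state is a dict: "time": time; "joint_pos": joint angles; "joint_vel": joint speeds; "joint_efforts": joint torques, N m; "tool_pos": TCP position; "tool_rot": TCP orientation; "contact_force": force on the tool from outside, world axes, zero at the start; "ft_torque": the same for the moment, N m; "gripper_width": opening from 0.0 (shut) to 1.0 (fully open); "grasp_force": force on a finger pad.
Only numpy, scipy, OpenCV 4.12 (cv2) and the standard library are available. Lean on these libraries where they do the work, as an engineer would, in place of code of your own. Each camera call takes 0.05 s, during which the arm holds its last target. There are 200 camera calls.

### The job

Three orange milling balls have run into the low blue-walled bay under the clear guard. Using the long-handled scoop, and never the gripper itself, gather the balls out from under the guard without striking it and tip all three into the steel tray. Then lay the scoop down flat and loose on the open bench, clear of the bay and of the tray, and leave the other things on the bench where they are.

Things in the scene. Friction and masses are not known exactly. Their poses are not given: they have to be found in the camera images.
- bay: Low fixed bay without a floor (balls lie on the bench, z = 0), open at one end, no sill. Origin on the bench at the middle of the open mouth; +x points into the bay, z up. Inside 120 mm wide (y +-60), 145 mm deep. Blue side walls 22 mm high, 6 mm thick; rear wall 33 mm high, its foot at x = 145, leaning outwards 12 degrees. 12 mm steel posts outside the side walls (y +-61 to +-73) carry the guard.
- guard: Flat clear plastic roof over the whole bay, fixed, with yellow edge strips above the mouth and at the rear. Same origin and axes as bay. Underside 75 mm, top 85 mm above the bench; x = -9 to +174 mm, y = -74 to +74 mm. It must not be struck or leant on (more than 5 N counts).
- ball0: Orange plastic ball, 28 mm diameter, 25 g; origin at its centre. It rolls with a little resistance and lies still at the start, inside the bay between 50 and 120 mm from the mouth. Pushed by the lip it rolls ahead to the rear wall; there the scoop, pushed on with some 5 to 15 N until its lip is within a few mm of that wall, slides under it.
- ball1: Second orange ball, like ball0.
- ball2: Third orange ball, like ball0.
- scoop: Long-handled scoop, 0.2 kg, lying flat on the bench. Origin on its underside plane below the grip point; +x along the handle to the scoop's mouth, +z up. Green handle x = -64 to 105 mm, 18 mm wide, z = 26 to 46 mm, with a foot at x = -64 to -46 down to z = 0. Aluminium head x = 120 to 205 mm, 104 mm wide, walls 24 to 28 mm high at rear and sides. Centre of mass about 30 mm ahead of the grip.
- scoop_grip (a point): Where to take the handle: centre of its section, 36 mm above the scoop's underside; axes as scoop, so the fingers close along y on an 18 mm width.
- scoop_lip (a point): Middle of the scoop's front edge, 205 mm ahead of the grip point, 1 mm above the underside; axes as scoop. Floor 2.4 mm thick, open in front, side walls end 23 mm behind the lip. The last 8 mm ramp up from the lip to a ridge 1.2 mm above the floor: balls past it stay in unless the scoop is jerked or pitched over about 25 degrees nose-down.
- tray: Open steel tray, 140 mm (x) by 170 mm (y), 50 mm high, walls and floor 4 to 5 mm thick, 0.7 kg, loose on the bench. Origin at the centre of its underside.
- tip_rack: Bystander: blue rack of pipette tips 120 x 85 x 62 mm, origin at the centre of its underside.
- amber_bottle: Bystander: amber bottle, 60 mm diameter, 120 mm high, origin at the centre of its underside.
- jar: Bystander: glass jar with blue cap, 56 mm diameter, 65 mm high, origin at the centre of its underside.
- beaker: Bystander: glass beaker, 70 mm diameter, 90 mm high, origin at the centre of its underside.
- calculator: Bystander: black calculator 130 x 75 x 16 mm, origin at the centre of its underside.
- timer: Bystander: white timer 65 x 65 x 24 mm, origin at the centre of its underside.
Things that resemble listed ones, but are neither listed nor needed, are in the scene too. There is more than one size of the bay; the job needs the largest.

How it is judged:
By the outcome, as a careful person would: the job done as asked, in the order asked, and still so for the second after the job is handed in, with the robot touching nothing.
It also fails if it takes over 64 s, if anything falls off the work surface, if the arm or the gripper's body presses on something with over 40 N, if the wrist force passes 120 N, or if a joint passes its speed limit or range.

## Working session

There is one attempt and no reset: what is moved stays moved. The work goes in short steps, Python scripts to look and compute and a tool call to move; the robot and the scene stay as the last step left them, time stands still between calls to the robot, and variables do not carry over. Pictures are saved under pics/ and viewed, at most 10 in all, crops included, and the job is handed in when it is done.

```bash
mkdir -p pics; cat > h.py <<'E'
import numpy as np, cv2
from plant import manip
from scipy.spatial.transform import Rotation as R
def Rq(q): return R.from_quat([q[1],q[2],q[3],q[0]])
def cam(n):
    p=manip.camera_params(n); return np.array(p["intrinsics"]),p["k1"],np.array(p["xyz"]),Rq(p["orientation"]).as_matrix()
def ray(c,uv):
    K,k1,t,M=c; uv=np.atleast_2d(np.array(uv,float))
    d=np.c_[(uv[:,0]-K[0,2])/K[0,0],(uv[:,1]-K[1,2])/K[1,1]]; s=d.copy()
    for _ in range(20): s=d/(1+k1*(s**2).sum(1,keepdims=True))
    return np.c_[s,np.ones(len(s))]
def at_z(c,uv,z):
    r=ray(c,uv)@c[3].T; return c[2]+r*((z-c[2][2])/r[:,2])[:,None]
def at_d(c,uv,d): return c[2]+(ray(c,uv)*np.atleast_1d(d)[:,None])@c[3].T
def proj(c,P):
    K,k1,t,M=c; q=(np.atleast_2d(P)-t)@M; s=q[:,:2]/q[:,2:]; s=s*(1+k1*(s**2).sum(1,keepdims=True))
    return s*[K[0,0],K[1,1]]+[K[0,2],K[1,2]]
def grab(n,f=None):
    im,d=manip.grab_frame(n)
    if f: cv2.imwrite('pics/'+f,im[:,:,::-1])
    return im,d
E
python3 - <<'E'
from h import *
for n in ("top","side"):
    c=cam(n); im,d=grab(n,n+'0.png'); np.save(n+'0.npy',d); print(n,c[2].round(3),c[3].round(2).tolist(),c[0][0,0],c[1])
    for q in ("bay","guard","ball0","scoop","scoop_grip","scoop_lip","tray","jar","timer","calculator","beaker","amber_bottle","tip_rack"):
        if n=="side" and q not in("bay","guard","ball0","scoop","tray"): continue
        for r in manip.look_for(n,q): print(q,round(r["conf"],2),np.round(r["extent"]))
    for q in ("bay","guard","ball0","scoop","scoop_grip","scoop_lip","tray"):
        for r in manip.mark_of(n,q):
            u=r["centre"][::-1]; print(' mark',q,round(r["conf"],2),np.round(u),at_z(c,u,{'ball0':.014,'scoop_grip':.036}.get(q,0))[0].round(3))
print(manip.state(),manip.tip_extent)
E
```

```text
top [ 0.321 -0.023  1.351] [[0.02, -0.99, 0.13], [-1.0, -0.02, 0.01], [-0.01, -0.13, -0.99]] 606.4214795874117 -0.15918499910364595
bay 0.89 [123. 348. 190. 403.]
bay 0.7 [154. 169. 254. 254.]
bay 0.69 [205. 288. 271. 346.]
guard 0.85 [120. 347. 190. 406.]
guard 0.63 [156. 166. 257. 252.]
guard 0.58 [201. 285. 272. 347.]
guard 0.21 [287.  91. 331. 149.]
ball0 0.51 [121. 272. 157. 309.]
ball0 0.31 [323. 247. 445. 309.]
scoop 0.63 [324. 249. 443. 308.]
scoop 0.23 [212. 103. 238. 136.]
scoop_grip 0.58 [324. 248. 448. 310.]
scoop_lip 0.76 [320. 249. 446. 310.]
tray 0.81 [364. 148. 450. 219.]
jar 0.74 [212. 108. 238. 136.]
timer 0.7 [120. 271. 157. 309.]
timer 0.53 [155. 169. 254. 258.]
timer 0.18 [ 77. 172. 120. 207.]
calculator 0.83 [485. 189. 521. 249.]
beaker 0.79 [ 76. 174. 121. 205.]
amber_bottle 0.96 [155. 116. 188. 147.]
tip_rack 0.75 [289.  92. 330. 148.]
 mark bay 0.91 [188. 380.] [0.181 0.261 0.   ]
 mark bay 0.89 [247. 228.] [0.524 0.142 0.   ]
 mark bay 0.61 [270. 322.] [0.315 0.084 0.   ]
 mark guard 0.8 [247. 221.] [0.54  0.141 0.   ]
 mark guard 0.69 [183. 383.] [0.174 0.2
[... 1354 characters left out ...]
72e+00,  5.27244301e-02,  1.61292306e+00, -2.57083587e-05,
        1.47603770e+00, -1.19015797e-01]), 'joint_vel': array([ 1.17621098e-03, -2.27439977e-03,  9.77825814e-04,  7.13795948e-05,
       -2.08856217e-04, -2.79908270e-04]), 'joint_efforts': array([ 6.94236642e-04, -3.93659556e+01, -3.70457697e+01,  1.33601998e-05,
        3.96550813e-04, -2.73980199e-06]), 'tool_pos': array([0.17439955, 0.60013486, 0.25027462]), 'tool_rot': array([ 4.52002832e-07,  1.40924516e-01,  9.90020342e-01, -4.80027456e-05]), 'contact_force': array([-0.13670195, -0.11416964,  0.10682813]), 'ft_torque': array([-0.00799713,  0.03402644,  0.02384602]), 'grasp_force': 0.0, 'gripper_width': 1.00261066763034} 0.019
```

```bash
python3 - <<'E'
import cv2
a=cv2.imread('pics/top0.png')[80:420,60:540]; cv2.imwrite('pics/t0.png',cv2.resize(a,(800,567),interpolation=cv2.INTER_CUBIC))
b=cv2.imread('pics/top0.png')[155:265,140:270]; cv2.imwrite('pics/t1.png',cv2.resize(b,None,fx=5,fy=5,interpolation=cv2.INTER_CUBIC))
E
```

```text
(no output)
```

View pics/t0.png

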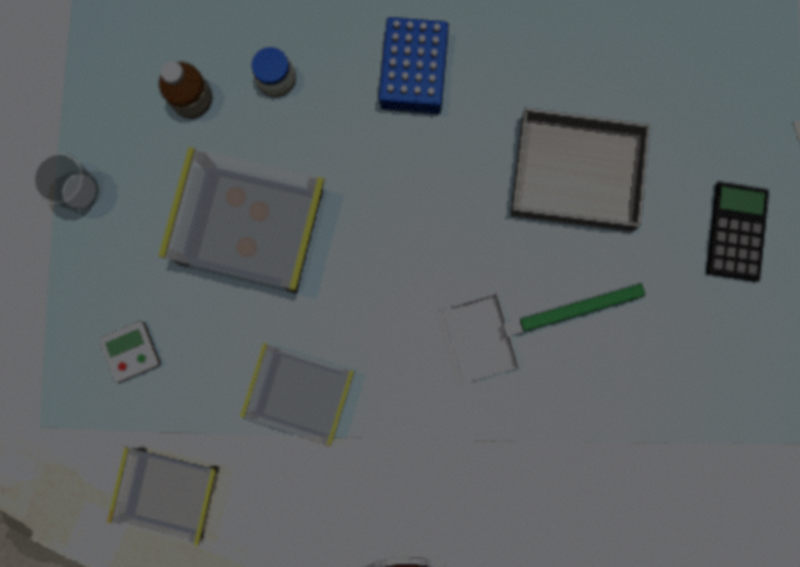

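View pics/t1.png

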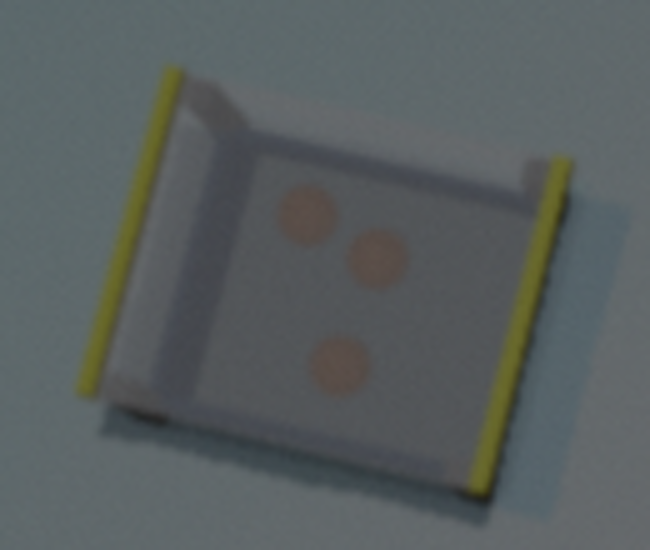

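t0/t1 show the largest bay at top px (154–255, 166–258), its mouth (right yellow strip) facing −y, with three balls at about (201,198), (215,207), (208,228). The scoop lies right of centre with its head to the left, and the tray sits above it.

```bash
cat > fit.py <<'E'
from h import *
from scipy.optimize import least_squares
def hsvmask(im,lo,hi): return cv2.inRange(cv2.cvtColor(np.ascontiguousarray(im),cv2.COLOR_RGB2HSV),lo,hi)
def comps(m,minA):
    n,l,s,cc=cv2.connectedComponentsWithStats(m)
    return [(l==i) for i in range(1,n) if s[i,4]>=minA]
def rectpts(m):
    ys,xs=np.nonzero(m); return cv2.boxPoints(cv2.minAreaRect(np.c_[xs,ys].astype(np.float32)))
E
python3 - <<'E'
from fit import *
for n in("top","side"):
    im=cv2.imread(f'pics/{n}0.png')[:,:,::-1]; c=cam(n)
    y=hsvmask(im,(22,120,60),(35,255,255)); 
    for m in comps(y,25):
        b=rectpts(m); P=at_z(c,b,.085); print(n,'yellow',b.round(1).tolist(),P[:,:2].round(4).tolist())
    g=hsvmask(im,(45,120,30),(75,255,255))
    for m in comps(g,60):
        b=rectpts(m); P=at_z(c,b,.046); print(n,'green',b.round(1).tolist(),P[:,:2].round(4).tolist())
    o=hsvmask(im,(0,50,60),(16,255,255))
    for m in comps(o,30):
        ys,xs=np.nonzero(m); u=[xs.mean(),ys.mean()]; print(n,'orange',np.round(u,1),m.sum(),at_z(c,u,.014)[0].round(4))
E
```

```text
top yellow [[155.39999389648438, 232.5], [173.1999969482422, 168.8000030517578], [175.6999969482422, 169.5], [157.89999389648438, 233.3000030517578]] [[0.4969, 0.3275], [0.637, 0.2966], [0.6355, 0.2909], [0.4955, 0.3219]]
top yellow [[233.60000610351562, 252.60000610351562], [250.6999969482422, 186.6999969482422], [254.0, 187.5], [236.8000030517578, 253.5]] [[0.4574, 0.1574], [0.5999, 0.1261], [0.5981, 0.119], [0.4557, 0.1504]]
top yellow [[256.70001220703125, 344.8999938964844], [269.5, 303.8999938964844], [270.79998779296875, 304.20001220703125], [258.0, 345.29998779296875]] [[0.266, 0.1026], [0.3516, 0.0783], [0.3509, 0.0756], [0.2653, 0.1]]
top yellow [[124.5999984741211, 391.8999938964844], [134.39999389648438, 349.8999938964844], [135.89999389648438, 350.20001220703125], [126.0, 392.20001220703125]] [[0.1585, 0.3789], [0.2473, 0.3608], [0.2467, 0.3576], [0.158, 0.3757]]
top yellow [[176.8000030517578, 404.8999938964844], [187.10000610351562, 360.79998779296875], [189.10000610351562, 361.29998779296875], [178.8000030517578, 405.3999938964844]] [[0.1365, 0.2662], [0.2288, 0.2473]
[... 1933 characters left out ...]
0.60000610351562, 239.60000610351562], [194.3000030517578, 249.5]] [[0.2531, 0.0797], [0.3442, 0.0518], [0.3405, 0.0425], [0.25, 0.0704]]
side green [[320.8999938964844, 298.6000061035156], [326.6000061035156, 288.79998779296875], [400.0, 331.6000061035156], [394.29998779296875, 341.3999938964844]] [[0.403, -0.152], [0.427, -0.138], [0.4761, -0.2996], [0.4528, -0.3102]]
side orange [225.4  33.9] 1106 [0.8601 1.0543 0.014 ]
side orange [317.  123.9] 246 [0.7872 0.3946 0.014 ]
side orange [ 92.  259.1] 671 [0.0817 0.2382 0.014 ]
side orange [  6.3 280. ] 303 [-0.0855  0.2809  0.014 ]
side orange [ 39.1 271. ] 68 [-0.022   0.2678  0.014 ]
side orange [105.6 376.7] 2917 [-0.0012 -0.0583  0.014 ]
```

Careful with the scale: shifts go in shares of 62.5 mm and turns go in shares of pi/2 rad. That gives: -0.0425 m is -0.68, -0.0293 m is -0.4688.

```bash
cat > rel.py <<'E'
# rel.py x y z [heading_deg pitch_deg]: remaining shift in tool axes (tool x = scoop x), total rotvec in tool axes
import sys; from h import *
s=manip.state(); a=list(map(float,sys.argv[1:])); M=Rq(s["tool_rot"])
print('pos',s["tool_pos"].round(4),'d_tool',(M.inv().apply(np.array(a[:3])-s["tool_pos"])).round(4),'t',s["time"])
if len(a)>3:
    h,p=np.radians(a[3]),np.radians(a[4]) if len(a)>4 else 0.
    x=np.array([np.cos(h),np.sin(h),0]); z=np.array([0,0,-1.]); T=R.from_matrix(np.c_[x,np.cross(z,x),z])*R.from_euler('y',-p)
    print('rot',(M.inv()*T).as_rotvec().round(4))
print('q',s["joint_pos"].round(3),'F',s["contact_force"].round(2),'T',s["ft_torque"].round(2),'w',round(s["gripper_width"],3),s["grasp_force"])
E
python3 - <<'E'
from h import *
c=cam("top"); P=at_z(c,[[201.4,198],[215.6,206.8],[208,228]],.014)
h=np.radians(77.5);u=np.array([np.cos(h),np.sin(h)]);v=np.array([-u[1],u[0]]);o=[.5291,.1432]
for p in P: print(p.round(4),'bay',((p[:2]-o)@u).round(4),((p[:2]-o)@v).round(4))
E
```

```text
[0.5876 0.2456 0.014 ] bay 0.1126 -0.035
[0.5679 0.2123 0.014 ] bay 0.0758 -0.0229
[0.5193 0.2273 0.014 ] bay 0.08 0.0278
```

Call:
{"fn": "crank_tcp", "kwargs": {"plan": {"offsets": [[1, -0.68, -0.4688, 0, 0, 0, 0], [1, -0.68, -0.4688, 0, 0, 0, 0], [1, -0.68, -0.4688, 0, 0, 0, 0], [1, -0.68, -0.4688, 0, 0, 0, 0], [1, -0.68, -0.4688, 0, 0, 0, 0]]}}}

```text
time: 2.33
tool_pos: [0.3384, 0.3988, 0.2505]
tool_rot: [0.0, 0.141, 0.99, 0.0]
contact_force: [1.0, 0.9, -0.9]
gripper_width: 1.001
grasp_force: 0.0
```

Call:
{"fn": "crank_tcp", "kwargs": {"plan": {"offsets": [[1, -0.68, -0.4688, 0, 0, 0, 0], [1, -0.68, -0.4688, 0, 0, 0, 0], [1, -0.68, -0.4688, 0, 0, 0, 0], [1, -0.68, -0.4688, 0, 0, 0, 0], [1, -0.68, -0.4688, 0, 0, 0, 0]]}}}

```text
time: 2.95
tool_pos: [0.5017, 0.1988, 0.2506]
tool_rot: [0.0, 0.141, 0.99, 0.0]
contact_force: [0.9, 0.9, 0.0]
gripper_width: 1.002
grasp_force: 0.0
```

Call:
{"fn": "crank_tcp", "kwargs": {"plan": {"offsets": [[1, 0, 0, 0, 0, 0, 0.105], [1, 0, 0, 0, 0, 0, 0.105], [1, 0, 0, 0, 0, 0, 0.105], [1, 0, 0, 0, 0, 0, 0.105], [1, 0, 0, 0, 0, 0, 0.105]]}}}

```text
time: 3.58
tool_pos: [0.5008, 0.2002, 0.2504]
tool_rot: [0.0, 0.528, 0.849, 0.0]
contact_force: [-0.5, 0.3, 0.6]
gripper_width: 0.999
grasp_force: 0.0
```

Call:
{"fn": "crank_tcp", "kwargs": {"plan": {"offsets": [[1, 0, 0, 0, 0, 0, 0.1038], [1, 0, 0, 0, 0, 0, 0]]}}}

```text
time: 3.82
tool_pos: [0.5008, 0.2002, 0.2504]
tool_rot: [0.0, 0.593, 0.805, 0.0]
contact_force: [-0.7, -0.3, 0.3]
gripper_width: 0.997
grasp_force: 0.0
```

```bash
python3 rel.py .4535 -.2505 .15 107.2
```

```text
pos [0.5008 0.2002 0.2504] d_tool [-0.4162 -0.1791  0.1004] t 3.825
rot [0.0001 0.     0.0017]
q [ 0.242 -0.153  1.811 -0.     1.483 -0.06 ] F [-0.68 -0.25  0.3 ] T [ 0.02 -0.05  0.03] w 0.997 0.0
```

In the tool's units: -0.0462 m is -0.7392, -0.02 m is -0.32.

Call:
{"fn": "crank_tcp", "kwargs": {"plan": {"offsets": [[1, -0.7392, -0.32, 0.096, 0, 0, 0], [1, -0.7392, -0.32, 0.096, 0, 0, 0], [1, -0.7392, -0.32, 0.096, 0, 0, 0], [1, -0.7392, -0.32, 0.096, 0, 0, 0], [1, -0.7392, -0.32, 0.096, 0, 0, 0]]}, "quiet": true}}

```text
ok
```

Call:
{"fn": "crank_tcp", "kwargs": {"plan": {"offsets": [[1, -0.7392, -0.32, 0.096, 0, 0, 0], [1, -0.7392, -0.32, 0.096, 0, 0, 0], [1, -0.7392, -0.32, 0.096, 0, 0, 0], [1, -0.7456, -0.3056, 0.096, 0, 0, 0], [1, 0, 0, 0, 0, 0, 0]]}}}

```text
time: 5.08
tool_pos: [0.4519, -0.2528, 0.1959]
tool_rot: [-0.0, 0.594, 0.804, -0.0]
contact_force: [-0.1, 0.7, 0.4]
gripper_width: 1.0
grasp_force: 0.0
```

```bash
python3 rel.py .4535 -.2505 .034 107.2
python3 - <<'E'
from fit import *
c=cam("wrist"); im,d=grab("wrist","w0.png"); print(c[2].round(3))
g=hsvmask(im,(45,120,30),(75,255,255))
for m in comps(g,300):
    b=rectpts(m); P=at_z(c,b,.046); print('green',b.round(0).tolist(),P[:,:2].round(4).tolist())
for q in("scoop_grip","scoop_lip"):
    for r in manip.mark_of("wrist",q): print(q,round(r["conf"],2),at_z(c,r["centre"][::-1],.036 if 'grip' in q else 0)[0].round(4))
E
```

```text
pos [ 0.4519 -0.2528  0.1959] d_tool [0.0017 0.0024 0.1619] t 5.075
rot [-0.0007 -0.0005 -0.0021]
q [-0.654 -0.167  1.915 -0.     1.394 -0.952] F [-0.09  0.75  0.42] T [ 0.01 -0.   -0.01] w 1.0 0.0
[ 0.428 -0.174  0.32 ]
green [[312.0, 83.0], [333.0, 83.0], [333.0, 293.0], [312.0, 293.0]] [[0.4145, -0.1445], [0.4288, -0.14], [0.4792, -0.2967], [0.4621, -0.3019]]
green [[371.0, 433.0], [396.0, 396.0], [418.0, 411.0], [392.0, 448.0]] [[0.5642, -0.4348], [0.5717, -0.3834], [0.5986, -0.3945], [0.5922, -0.4476]]
green [[105.0, 449.0], [153.0, 449.0], [153.0, 479.0], [105.0, 479.0]] [[0.3049, -0.5437], [0.355, -0.5255], [0.3605, -0.5713], [0.308, -0.5911]]
scoop_grip 0.66 [ 0.4504 -0.2393  0.036 ]
scoop_grip 0.53 [ 0.61   -0.2166  0.036 ]
```

View pics/w0.png

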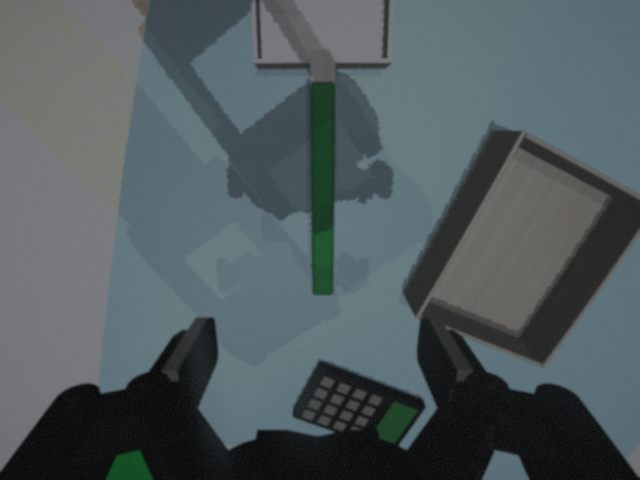

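Wrist view: handle vertical at column ~322, rows 83–293, centred between the fingers, and yaw aligned. Descending.

In the tool's units: 0.04 m is 0.64, 0.03 m is 0.48.

Call:
{"fn": "crank_tcp", "kwargs": {"plan": {"offsets": [[1, 0.016, 0.048, 0.64, 0, 0, 0], [1, 0, 0, 0.64, 0, 0, 0], [1, 0, 0, 0.64, 0, 0, 0], [1, 0, 0, 0.48, 0, 0, 0], [1, 0, 0, 0.192, 0, 0, 0]]}}}

```text
time: 5.85
tool_pos: [0.4545, -0.2464, 0.0326]
tool_rot: [-0.002, 0.592, 0.806, 0.0]
contact_force: [0.1, -0.1, -0.2]
gripper_width: 0.999
grasp_force: 0.0
```

Call:
{"fn": "crank_tcp", "kwargs": {"plan": {"offsets": [[0, 0, 0, 0, 0, 0, 0], [0, 0, 0, 0, 0, 0, 0], [0, 0, 0, 0, 0, 0, 0], [0, 0, 0, 0, 0, 0, 0], [0, 0, 0, 0, 0, 0, 0]]}}}

```text
time: 6.48
tool_pos: [0.456, -0.2491, 0.0356]
tool_rot: [0.001, 0.594, 0.805, -0.0]
contact_force: [-1.4, 0.7, 6.1]
gripper_width: 0.202
grasp_force: 59.7
```

Call:
{"fn": "crank_tcp", "kwargs": {"plan": {"offsets": [[0, 0, 0, 0, 0, 0, 0], [0, 0, 0, 0, 0, 0, 0]]}}}

```text
time: 6.72
tool_pos: [0.456, -0.2491, 0.0356]
tool_rot: [0.001, 0.594, 0.805, -0.0]
contact_force: [-1.1, 0.8, 6.0]
gripper_width: 0.203
grasp_force: 59.7
```

```bash
python3 rel.py .4545 -.2515 .034 107.2
```

```text
pos [ 0.456  -0.2491  0.0356] d_tool [-0.0018 -0.0021  0.0016] t 6.725
rot [ 0.0011  0.0016 -0.0002]
q [-0.643  0.042  2.011 -0.     1.086 -0.943] F [-1.15  0.8   6.  ] T [0.03 0.08 0.02] w 0.203 59.691025614738464
```

In the tool's units: 0.04 m is 0.64, 0.03 m is 0.48, 0.14 rad / 1.5708 = 0.0891.

Call:
{"fn": "crank_tcp", "kwargs": {"plan": {"offsets": [[0, 0, 0, -0.24, 0, 0, 0], [0, 0, 0, -0.4, 0, 0, 0], [0, 0, 0, -0.4, 0, 0, 0.0764], [0, 0.48, 0, 0, 0, 0, 0.0891], [0, 0.64, 0, 0, 0, 0, 0.0891]]}}}

```text
time: 7.35
tool_pos: [0.448, -0.1788, 0.1001]
tool_rot: [0.0, 0.744, 0.668, 0.0]
contact_force: [0.5, 0.6, -1.4]
gripper_width: 0.202
grasp_force: 58.7
```

Call:
{"fn": "crank_tcp", "kwargs": {"plan": {"offsets": [[0, 0.48, 0, 0, 0, 0, 0.0751], [0, 0, 0, 0, 0, 0, 0]]}}}

```text
time: 7.6
tool_pos: [0.4507, -0.1475, 0.0992]
tool_rot: [-0.0, 0.779, 0.627, -0.0]
contact_force: [1.2, -0.4, -1.4]
gripper_width: 0.201
grasp_force: 58.7
```

```bash
python3 rel.py .475 -.1009 .0556 77.5
```

```text
pos [ 0.4507 -0.1475  0.0992] d_tool [0.0507 0.0138 0.0436] t 7.6
rot [-0.0008 -0.0002  0.0032]
q [-0.473 -0.169  2.089 -0.     1.222 -0.258] F [ 1.15 -0.41 -1.37] T [-0.12  0.04 -0.  ] w 0.201 58.668622970581055
```

In the tool's units: 0.026 m is 0.416, 0.025 m is 0.4, 0.003 rad / 1.5708 = 0.0019.

Call:
{"fn": "crank_tcp", "kwargs": {"plan": {"offsets": [[0, 0.4, 0.112, 0.32, 0, 0, 0], [0, 0.416, 0.112, 0.32, 0, 0, 0.0019], [0, 0, 0, 0.112, 0, 0, 0], [0, 0, 0, 0, 0, 0, 0]]}}}

```text
time: 8.1
tool_pos: [0.4754, -0.103, 0.0519]
tool_rot: [-0.0, 0.781, 0.625, -0.001]
contact_force: [0.3, -0.1, -2.4]
gripper_width: 0.2
grasp_force: 58.8
```

```bash
python3 rel.py .475 -.1009 .046 77.5
python3 - <<'E'
from fit import *
c=cam("wrist"); im,d=grab("wrist","w1.png"); np.save('w1.npy',d)
c2=cam("top"); im2,d2=grab("top","top1.png")
for n,cc in(("wrist",c),("top",c2)):
  for q,z in(("scoop_grip",.046),("scoop_lip",.011)):
    for r in manip.mark_of(n,q): print(n,q,round(r["conf"],2),np.round(r["centre"][::-1]),at_z(cc,r["centre"][::-1],z)[0].round(4))
for n,cc,i in(("wrist",c,im),("top",c2,im2)):
  for m in comps(hsvmask(i,(45,120,30),(75,255,255)),60)[:2]:
    b=rectpts(m); print(n,b.round(0).tolist(),at_z(cc,b,.056)[:,:2].round(4).tolist())
  for m in comps(hsvmask(i,(22,110,50),(35,255,255)),25):
    b=rectpts(m); print(n,'y',b.round(0).tolist(),at_z(cc,b,.085)[:,:2].round(4).tolist())
a=im2[150:320,150:400,::-1]; a=cv2.resize(a,(400,272)); cv2.imwrite('pics/c1.png',np.hstack([cv2.resize(im[:,:,::-1],(363,272)),a]))
E
```

```text
pos [ 0.4754 -0.103   0.0519] d_tool [ 0.002  -0.0008  0.0059] t 8.1
rot [-0.0014  0.0004 -0.0025]
q [-3.660e-01 -6.300e-02  2.083e+00 -1.000e-03  1.123e+00 -1.450e-01] F [ 0.34 -0.06 -2.44] T [-0.08  0.   -0.08] w 0.2 58.809855580329895
wrist scoop_grip 0.87 [319. 324.] [ 0.4772 -0.0985  0.046 ]
wrist scoop_lip 0.69 [316. 324.] [ 0.4714 -0.1184  0.011 ]
top scoop_lip 0.85 [261. 225.] [0.5279 0.1089 0.011 ]
wrist [[287.0, 20.0], [345.0, 20.0], [345.0, 436.0], [287.0, 436.0]] [[0.4916, 0.0102], [0.5085, 0.0064], [0.4774, -0.1508], [0.4522, -0.1452]]
top [[304.0, 240.0], [306.0, 233.0], [325.0, 238.0], [323.0, 245.0]] [[0.4907, 0.0092], [0.5057, 0.0059], [0.4965, -0.0339], [0.4816, -0.0305]]
top [[554.0, 328.0], [567.0, 266.0], [652.0, 284.0], [639.0, 346.0]] [[0.3091, -0.5366], [0.4453, -0.5695], [0.4075, -0.7742], [0.2688, -0.7377]]
top y [[155.0, 233.0], [173.0, 168.0], [176.0, 169.0], [158.0, 233.0]] [[0.4969, 0.3278], [0.6378, 0.2972], [0.6361, 0.2908], [0.4954, 0.3215]]
top y [[233.0, 253.0], [251.0, 186.0], [254.0, 187.0], [237.0, 254.0]] [[0.4569, 0.1576], [0.6004, 0.1262], [0.5985, 0.1185], [0.4551, 0.15]]
top y [[205.0, 328.0], [218.0, 287.0], [219.0, 287.0], [206.0, 328.0]] [[0.2982, 0.2126], [0.3845, 0.1885], [0.3837, 0.1859], [0.2974, 0.21]]
top y [[257.0, 345.0], [270.0, 303.0], [271.0, 303.0], [258.0, 345.0]] [[0.266, 0.1026], [0.3536, 0.0781], [0.3528, 0.0751], [0.2652, 0.0996]]
top y [[124.0, 392.0], [134.0, 349.0], [136.0, 349.0], [126.0, 392.0]] [[0.1586, 0.379], [0.2494, 0.3609], [0.2488, 0.3576], [0.158, 0.3757]]
top y [[177.0, 405.0], [187.0, 361.0], [189.0, 361.0], [179.0, 405.0]] [[0.1365, 0.2667], [0.2289, 0.248], [0.2279, 0.2429], [0.1356, 0.2616]]
```

View pics/w1.png

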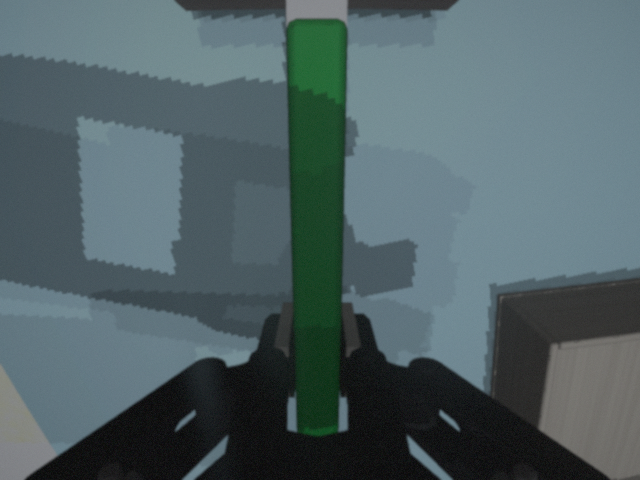

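In the tool's units: 0.008 m is 0.128, 0.005 m is 0.08.

Call:
{"fn": "crank_tcp", "kwargs": {"plan": {"offsets": [[0, 0, 0, 0.128, 0, 0, 0], [0, 0, 0, 0.08, 0, 0, 0], [0, 0, 0, 0.032, 0, 0, 0], [0, 0, 0, 0, 0, 0, 0]]}}}

```text
time: 8.9
tool_pos: [0.4757, -0.1023, 0.0369]
tool_rot: [-0.0, 0.781, 0.625, -0.0]
contact_force: [0.0, 0.1, -1.4]
gripper_width: 0.199
grasp_force: 58.9
```

```bash
python3 rel.py .475 -.1009 .0356 77.5
```

```text
pos [ 0.4757 -0.1023  0.0369] d_tool [ 0.0012 -0.001   0.0013] t 8.9
rot [-0.0007 -0.0001 -0.0027]
q [-0.365 -0.037  2.088 -0.     1.091 -0.144] F [ 0.    0.14 -1.44] T [-0.13  0.07 -0.02] w 0.199 58.85450899600983
```

In the tool's units: 0.025 m is 0.4, 0.02 m is 0.32, -0.0025 rad / 1.5708 = -0.0016.

Call:
{"fn": "crank_tcp", "kwargs": {"plan": {"offsets": [[0, 0, -0.016, 0.024, 0, 0, -0.0016], [0, 0.32, 0, 0.008, 0, 0, 0], [0, 0.4, 0, 0, 0, 0, 0], [0, 0.4, 0, 0, 0, 0, 0], [0, 0.32, 0, 0, 0, 0, 0]]}}}

```text
time: 9.52
tool_pos: [0.4948, -0.0136, 0.0356]
tool_rot: [0.0, 0.78, 0.626, 0.0]
contact_force: [0.8, 0.6, -0.8]
gripper_width: 0.2
grasp_force: 58.9
```

```bash
python3 rel.py .5135 .073 .0356 77.5
```

```text
pos [ 0.4948 -0.0136  0.0356] d_tool [ 0.0885 -0.0005  0.    ] t 9.525
rot [0.0007 0.0001 0.0002]
q [-0.178 -0.015  2.069 -0.     1.087  0.04 ] F [ 0.81  0.64 -0.8 ] T [-0.2   0.03  0.05] w 0.2 58.9171439409256
```

In the tool's units: 0.01 m is 0.16, 0.008 m is 0.128.

Call:
{"fn": "crank_tcp", "kwargs": {"plan": {"offsets": [[0, 0.128, 0, 0.024, 0, 0, 0], [0, 0.16, 0, 0, 0, 0, 0], [0, 0.16, 0, 0, 0, 0, 0], [0, 0.16, 0, 0, 0, 0, 0], [0, 0.16, 0, 0, 0, 0, 0]]}}}

```text
time: 10.15
tool_pos: [0.5065, 0.0315, 0.0356]
tool_rot: [0.002, 0.78, 0.626, 0.0]
contact_force: [-0.8, -5.2, 7.0]
gripper_width: 0.2
grasp_force: 60.0
```

Call:
{"fn": "crank_tcp", "kwargs": {"plan": {"offsets": [[0, 0.128, 0, 0, 0, 0, 0], [0, 0.128, 0, 0, 0, 0, 0], [0, 0.096, 0, 0, 0, 0, 0], [0, 0.08, 0, 0, 0, 0, 0], [0, 0, 0, 0, 0, 0, 0]]}}}

```text
time: 10.78
tool_pos: [0.5124, 0.0583, 0.0356]
tool_rot: [0.002, 0.78, 0.626, 0.001]
contact_force: [0.1, -3.0, 4.9]
gripper_width: 0.2
grasp_force: 59.9
```

```bash
python3 rel.py .5135 .073 .0356 77.5
python3 - <<'E'
from h import *
im,d=grab("top"); b=im[155:265,140:270,::-1]; cv2.imwrite('pics/c2.png',cv2.resize(b,None,fx=5,fy=5,interpolation=cv2.INTER_CUBIC))
E
```

```text
pos [0.5124 0.0583 0.0356] d_tool [ 0.0146 -0.0021 -0.    ] t 10.775
rot [0.0034 0.0007 0.0003]
q [-3.000e-02  3.300e-02  2.021e+00 -2.000e-03  1.084e+00  1.880e-01] F [ 0.07 -2.95  4.93] T [-0.4   0.16  0.16] w 0.2 59.92365002632141
```

View pics/c2.png

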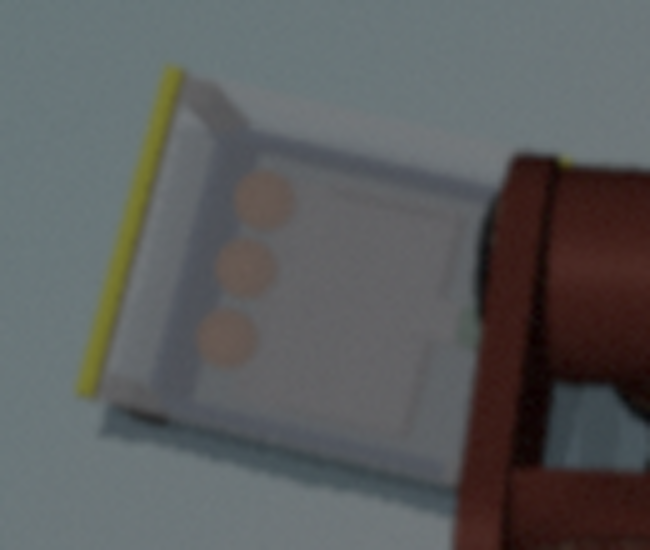

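All three balls line the rear wall (crop px ~(264,202),(246,268),(228,338)), scoop right behind them. Pushing under them.

In the tool's units: 0.005 m is 0.08, 0.004 m is 0.064.

Call:
{"fn": "crank_tcp", "kwargs": {"plan": {"offsets": [[0, 0.08, 0, 0, 0, 0, 0], [0, 0.08, 0, 0, 0, 0, 0], [0, 0.064, 0, 0, 0, 0, 0], [0, 0, 0, 0, 0, 0, 0]]}}}

```text
time: 11.32
tool_pos: [0.5154, 0.0716, 0.0356]
tool_rot: [0.002, 0.78, 0.626, 0.001]
contact_force: [-1.0, -3.3, 6.2]
gripper_width: 0.201
grasp_force: 60.0
```

```bash
python3 rel.py .5135 .073 .0356 77.5
```

```text
pos [0.5154 0.0716 0.0356] d_tool [ 0.0009 -0.0022 -0.    ] t 11.325
rot [0.0034 0.0012 0.0001]
q [-4.000e-03  4.400e-02  2.010e+00 -2.000e-03  1.085e+00  2.150e-01] F [-0.97 -3.28  6.15] T [-0.62  0.24  0.08] w 0.201 59.98730421066284
```

In the tool's units: 0.004 m is 0.064, 0.003 m is 0.048.

Call:
{"fn": "crank_tcp", "kwargs": {"plan": {"offsets": [[0, 0.064, 0, 0, 0, 0, 0], [0, 0.048, 0, 0, 0, 0, 0], [0, 0, 0, 0, 0, 0, 0]]}}}

```text
time: 11.7
tool_pos: [0.5162, 0.0749, 0.0356]
tool_rot: [0.004, 0.78, 0.626, -0.003]
contact_force: [-5.2, -19.7, 8.7]
gripper_width: 0.204
grasp_force: 60.5
```

```bash
python3 rel.py .5135 .073 .0356 77.5
python3 - <<'E'
from h import *
im,d=grab("top"); b=im[155:265,140:270,::-1]; cv2.imwrite('pics/c3.png',cv2.resize(b,None,fx=5,fy=5,interpolation=cv2.INTER_CUBIC))
E
```

```text
pos [0.5162 0.0749 0.0356] d_tool [-0.0025 -0.0022  0.    ] t 11.7
rot [0.0022 0.0094 0.0011]
q [ 0.006  0.049  2.005 -0.011  1.088  0.228] F [ -5.19 -19.7    8.7 ] T [-2.69  0.76  0.01] w 0.204 60.525580644607544
```

View pics/c3.png

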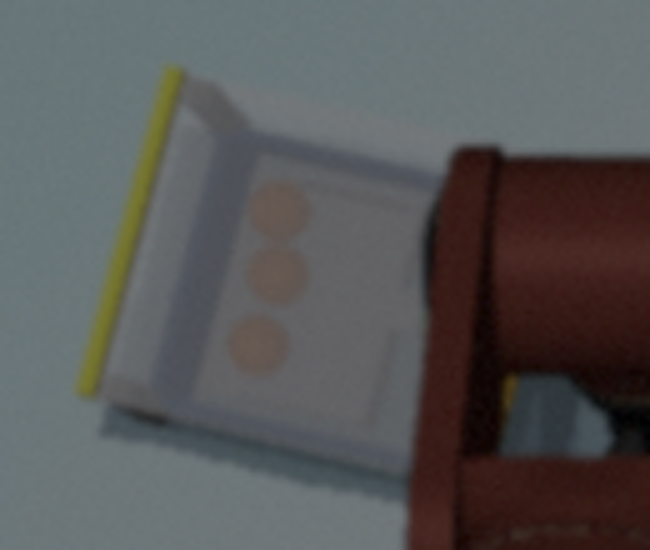

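Lip is against the wall and the balls have rolled back onto the scoop. Backing out gently, nose slightly up.

In the tool's units: -0.01 m is -0.16, -0.004 m is -0.064, 0.03 rad / 1.5708 = 0.0191.

Call:
{"fn": "crank_tcp", "kwargs": {"plan": {"offsets": [[0, -0.08, 0, 0, 0, 0, 0], [0, -0.032, 0, -0.064, 0, 0.0127, 0], [0, -0.032, 0, -0.064, 0, 0.0191, 0], [0, -0.08, 0, -0.032, 0, 0.0191, 0], [0, -0.16, 0, -0.016, 0, 0, 0]]}}}

```text
time: 12.38
tool_pos: [0.5095, 0.0552, 0.0434]
tool_rot: [-0.025, 0.779, 0.625, 0.031]
contact_force: [-0.1, -0.2, -2.8]
gripper_width: 0.197
grasp_force: 58.7
```

```bash
python3 rel.py .5135 .073 .0436 77.5 -4
python3 - <<'E'
from h import *
im,d=grab("top"); b=im[155:265,140:270,::-1]; cv2.imwrite('pics/c4.png',cv2.resize(b,None,fx=5,fy=5,interpolation=cv2.INTER_CUBIC))
E
```

```text
pos [0.5095 0.0552 0.0434] d_tool [0.0182 0.0001 0.0013] t 12.375
rot [-0.0006 -0.0103 -0.0005]
q [-7.800e-02  1.000e-03  2.040e+00  8.900e-02  1.092e+00  9.900e-02] F [-0.13 -0.19 -2.79] T [-0.24  0.07  0.01] w 0.197 58.720643520355225
```

View pics/c4.png

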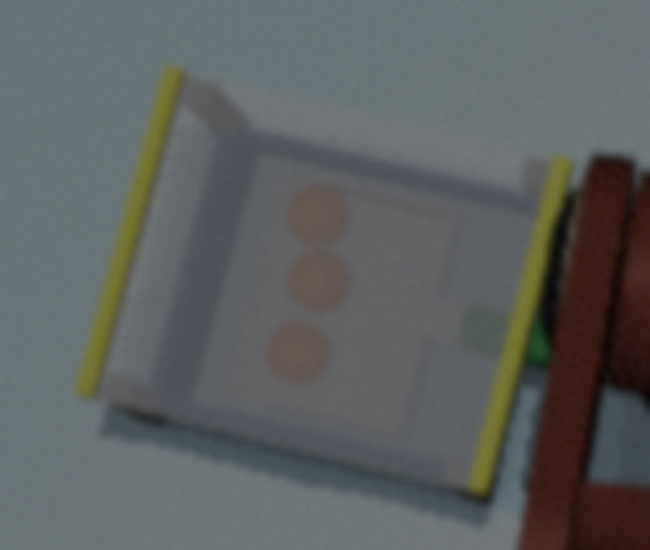

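In the tool's units: -0.018 m is -0.288, -0.016 m is -0.256.

Call:
{"fn": "crank_tcp", "kwargs": {"plan": {"offsets": [[0, -0.192, 0, -0.016, 0, 0, 0], [0, -0.224, 0, -0.0176, 0, 0, 0], [0, -0.256, 0, -0.0208, 0, 0, 0], [0, -0.288, 0, -0.0224, 0, 0, 0], [0, -0.288, 0, -0.0224, 0, 0, 0]]}, "quiet": true}}

```text
ok
```

Call:
{"fn": "crank_tcp", "kwargs": {"plan": {"offsets": [[0, -0.288, 0, -0.0224, 0, 0, 0], [0, -0.288, 0, -0.0224, 0, 0, 0], [0, -0.288, 0, -0.0224, 0, 0, 0], [0, -0.24, 0, -0.0176, 0, 0, 0], [0, -0.128, 0, 0, 0, 0, 0]]}}}

```text
time: 13.68
tool_pos: [0.4762, -0.097, 0.0428]
tool_rot: [-0.025, 0.78, 0.625, 0.031]
contact_force: [0.1, -0.3, -2.6]
gripper_width: 0.196
grasp_force: 58.7
```

```bash
python3 rel.py .475 -.1009 .2 77.5 -5
python3 - <<'E'
from h import *
c=cam("top"); im,d=grab("top","top2.png"); b=im[140:330,140:470,::-1]; cv2.imwrite('pics/c5.png',cv2.resize(b,None,fx=2.4,fy=2.4,interpolation=cv2.INTER_CUBIC))
for r in manip.outline_of("top","tray"):
    m=r["region"]; ys,xs=np.nonzero(m); b=cv2.boxPoints(cv2.minAreaRect(np.c_[xs,ys].astype(np.float32))); P=at_z(c,b,.05)[:,:2]; print(r["conf"],P.round(3).tolist(),P.mean(0).round(3))
E
```

```text
pos [ 0.4762 -0.097   0.0428] d_tool [ 0.0085 -0.0003 -0.157 ] t 13.675
rot [ 0.0003  0.0072 -0.0012]
q [-0.397 -0.047  2.088  0.088  1.117 -0.217] F [ 0.15 -0.34 -2.55] T [-0.19  0.06  0.01] w 0.196 58.73881280422211
0.63 [[0.56, -0.122], [0.71, -0.139], [0.692, -0.313], [0.542, -0.293]] [ 0.626 -0.217]
```

View pics/c5.png

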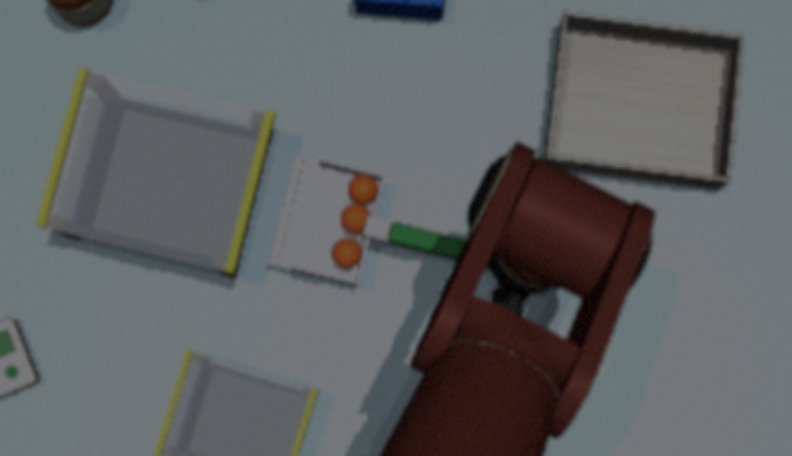

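Three balls sit at the back of the scoop (crop px ~(363,188),(355,218),(347,253)), clear of the guard. Next I lift and swing toward the tray.

Careful with the scale: shifts go in shares of 62.5 mm and turns go in shares of pi/2 rad. That gives: -0.032 m is -0.512, -0.028 m is -0.448, 0.06 rad / 1.5708 = 0.0382.

Call:
{"fn": "crank_tcp", "kwargs": {"plan": {"offsets": [[0, 0.016, 0, -0.24, 0, 0, 0], [0, 0.04, 0, -0.448, 0, 0, 0], [0, 0.048, 0, -0.512, 0, 0, 0], [0, 0.04, 0, -0.448, 0, 0, 0], [0, 0.016, 0, -0.24, -0.0032, 0, 0.0382]]}, "quiet": true}}

```text
ok
```

Call:
{"fn": "crank_tcp", "kwargs": {"plan": {"offsets": [[0, 0, 0, 0, -0.0057, 0, 0.0637], [0, 0, 0, 0, -0.0076, 0, 0.0828], [0, 0, 0, 0, -0.0076, 0, 0.0828], [0, 0, 0, 0, -0.0076, 0, 0.0828], [0, 0, 0, 0, -0.0076, 0, 0.0828]]}, "quiet": true}}

```text
ok
```

Call:
{"fn": "crank_tcp", "kwargs": {"plan": {"offsets": [[0, 0, 0, 0, -0.0076, 0, 0.0828], [0, 0, 0, 0, -0.0076, 0, 0.0828], [0, 0, 0, 0, -0.0076, 0, 0.0828], [0, 0, 0, 0, -0.0076, 0, 0.0828], [0, 0, 0, 0, -0.0076, 0, 0.0828]]}}}

```text
time: 15.65
tool_pos: [0.4764, -0.0947, 0.1622]
tool_rot: [0.005, 0.999, 0.007, 0.044]
contact_force: [-0.1, 0.2, -3.2]
gripper_width: 0.2
grasp_force: 58.8
```

```bash
python3 rel.py .3925 -.191 .16 -6.5 -5
```

```text
pos [ 0.4764 -0.0947  0.1622] d_tool [-0.0852  0.0952 -0.0044] t 15.65
rot [-0.0002 -0.0024  0.1273]
q [-0.362 -0.28   2.07   0.023  1.265  1.189] F [-0.06  0.24 -3.24] T [-0.04  0.23 -0.  ] w 0.2 58.79441678524017
```

In the tool's units: 0.0225 m is 0.36, -0.02 m is -0.32.

Call:
{"fn": "crank_tcp", "kwargs": {"plan": {"offsets": [[0, -0.128, 0.144, 0, 0, 0, 0], [0, -0.224, 0.256, -0.016, 0, 0, 0], [0, -0.32, 0.36, -0.016, 0, 0, 0], [0, -0.32, 0.36, -0.016, 0, 0, 0], [0, -0.24, 0.256, -0.016, 0, 0, 0]]}, "quiet": true}}

```text
ok
```

Call:
{"fn": "crank_tcp", "kwargs": {"plan": {"offsets": [[0, -0.128, 0.144, 0, -0.0025, 0, 0.0318], [0, 0, 0, 0, -0.0038, 0, 0.0477], [0, 0, 0, 0, 0, 0, 0], [0, 0, 0, 0, 0, 0, 0]]}}}

```text
time: 16.77
tool_pos: [0.3931, -0.1917, 0.1589]
tool_rot: [0.008, 0.998, -0.053, 0.045]
contact_force: [-0.8, -0.4, -2.5]
gripper_width: 0.197
grasp_force: 58.8
```

```bash
python3 rel.py .3925 -.191 .097 -6.5 0
python3 - <<'E'
from h import *
c=cam("top"); im,d=grab("top","top3.png"); b=im[100:350,230:510,::-1]; cv2.imwrite('pics/c6.png',cv2.resize(b,None,fx=2.2,fy=2.2,interpolation=cv2.INTER_CUBIC))
for r in manip.mark_of("top","scoop_lip"): print(r["conf"],np.round(r["centre"]),at_z(c,r["centre"][::-1],.145)[0])
s=manip.state();M=Rq(s["tool_rot"]); print('lip model',s["tool_pos"]+M.apply([.215,0,.035]))
E
```

```text
pos [ 0.3931 -0.1917  0.1589] d_tool [-0.0062 -0.0013  0.0616] t 16.775
rot [ 0.0099 -0.09    0.0067]
q [-0.647 -0.418  2.179  0.039  1.298  1.022] F [-0.8  -0.39 -2.53] T [ 0.03  0.24 -0.01] w 0.197 58.838204741477966
0.91 [180. 416.] [ 0.6069975  -0.21698186  0.145     ]
lip model [ 0.60913679 -0.21516985  0.14321198]
```

View pics/c6.png

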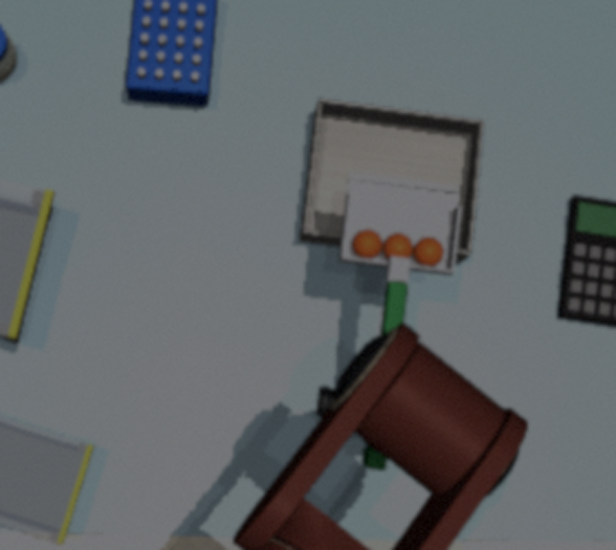

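Scoop head is over the tray (crop px (345–460,180–270)) with all three balls at its back. Lowering, then pitching about the lip.

In the tool's units: 0.022 m is 0.352, -0.001 m is -0.016.

Call:
{"fn": "crank_tcp", "kwargs": {"plan": {"offsets": [[0, -0.016, 0, 0.16, 0, 0, 0], [0, -0.032, 0, 0.32, 0, 0, 0], [0, -0.032, 0, 0.352, 0, 0, 0], [0, -0.032, 0, 0.24, 0, 0, 0], [0, 0, 0, 0.08, 0, 0, 0]]}}}

```text
time: 17.5
tool_pos: [0.3917, -0.192, 0.0849]
tool_rot: [0.007, 0.998, -0.054, 0.043]
contact_force: [-0.9, 0.7, -1.3]
gripper_width: 0.201
grasp_force: 58.9
```

Call:
{"fn": "crank_tcp", "kwargs": {"plan": {"offsets": [[0, 0.0736, 0, -0.3408, 0, -0.0637, 0], [0, 0.0736, 0, -0.3408, 0, -0.0637, 0], [0, 0.0736, 0, -0.3408, 0, -0.0637, 0], [0, 0.0736, 0, -0.3408, 0, -0.0637, 0], [0, 0.0736, 0, -0.3408, 0, -0.0637, 0]]}}}

```text
time: 18.12
tool_pos: [0.428, -0.1956, 0.1904]
tool_rot: [-0.006, 0.978, -0.054, -0.204]
contact_force: [-1.1, -0.6, -0.9]
gripper_width: 0.199
grasp_force: 59.1
```

```bash
cat > lip.py <<'E'
from h import *
s=manip.state();M=Rq(s["tool_rot"]); x=M.apply([1,0,0]); print('lip',(s["tool_pos"]+M.apply([.215,0,.035])).round(4),'pitch',np.degrees(-np.arcsin(x[2])).round(1),'q',s["joint_pos"].round(2),'F',s["contact_force"].round(1))
E
python3 lip.py
```

```text
lip [ 0.61   -0.2168  0.0726] pitch 23.5 q [-0.5  -0.01  1.82 -0.16  1.71  1.19] F [-1.1 -0.6 -0.9]
```

In the tool's units: -0.0317 m is -0.5072, 0.0076 m is 0.1216, -0.15 rad / 1.5708 = -0.0955.

Call:
{"fn": "crank_tcp", "kwargs": {"plan": {"offsets": [[0, 0.1216, 0, -0.5072, 0, -0.0955, 0], [0, 0.1216, 0, -0.5072, 0, -0.0955, 0], [0, 0.1216, 0, -0.5072, 0, -0.0955, 0], [0, 0.0736, 0, -0.3408, 0, -0.0637, 0], [0, 0, 0, 0, 0, 0, 0]]}, "quiet": true}}

```text
ok
```

```bash
python3 lip.py
```

```text
lip [ 0.6107 -0.2164  0.0695] pitch 54.9 q [-0.4   0.43  1.33 -0.32  2.29  1.19] F [-0.5 -0.7 -1.5]
```

Call:
{"fn": "crank_tcp", "kwargs": {"plan": {"offsets": [[0, 0, 0, 0, 0, 0, 0], [0, 0, 0, 0, 0, 0, 0], [0, 0, 0, 0, 0, 0, 0], [0, 0, 0, 0, 0, 0, 0], [0, 0, 0, 0, 0, 0, 0]]}}}

```text
time: 19.38
tool_pos: [0.5144, -0.204, 0.2673]
tool_rot: [-0.02, 0.886, -0.051, -0.461]
contact_force: [-0.4, 0.6, -1.6]
gripper_width: 0.198
grasp_force: 59.1
```

```bash
python3 - <<'E'
from fit import *
c=cam("top"); im,d=grab("top","top4.png")
for m in comps(hsvmask(im,(3,130,60),(14,255,255)),15):
    ys,xs=np.nonzero(m); u=[xs.mean(),ys.mean()]; print(np.round(u),m.sum(),at_z(c,u,.019)[0].round(3))
b=im[100:300,330:510,::-1]; cv2.imwrite('pics/c7.png',cv2.resize(b,None,fx=2.5,fy=2.5,interpolation=cv2.INTER_CUBIC))
E
```

```text
[401.  85.] 647 [ 0.863 -0.206  0.019]
[398. 194.] 11429 [ 0.604 -0.197  0.019]
[431.  98.] 15 [ 0.833 -0.274  0.019]
[441. 102.] 52 [ 0.825 -0.299  0.019]
[169. 131.] 264 [0.742 0.328 0.019]
[307. 405.] 11222 [ 0.136 -0.003  0.019]
[197. 392.] 5224 [0.157 0.237 0.019]
[188. 470.] 602 [-0.014  0.252  0.019]
[256. 471.] 418 [-0.01   0.105  0.019]
[239. 478.] 24 [-0.027  0.14   0.019]
```

View pics/c7.png

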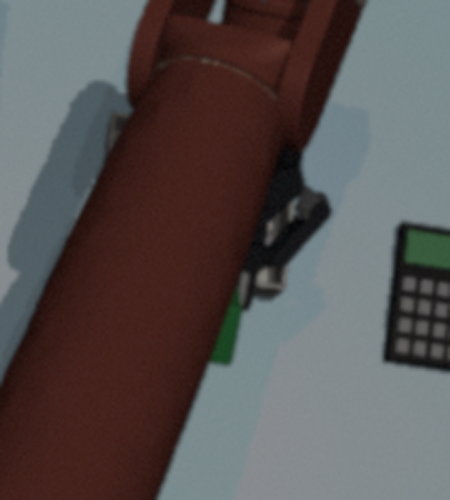

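The arm hides the tray here, so I'll check the balls numerically in the other cameras.

```bash
cat > balls.py <<'E'
import sys; from fit import *
for n in sys.argv[1:]:
    c=cam(n); im,d=grab(n)
    for m in comps(hsvmask(im,(5,140,70),(16,255,255)),20):
        ys,xs=np.nonzero(m); u=[xs.mean(),ys.mean()]; dm=np.median(d[m]); print(n,np.round(u),m.sum(),'z14',at_z(c,u,.019)[0].round(3),'depth',at_d(c,[u],dm)[0].round(3),np.median(im[m],0))
    for r in manip.look_for(n,"ball0"):
        e=r["extent"]; u=[(e[0]+e[2])/2,(e[1]+e[3])/2]; print(n,'net',round(r["conf"],2),np.round(e),at_z(c,u,.019)[0].round(3))
E
python3 balls.py side wrist
```

```text
side [317. 124.] 216 z14 [0.782 0.387 0.019] depth [0.72  0.303 0.086] [87. 58. 35.]
side [449. 270.] 321 z14 [ 0.684 -0.225  0.019] depth [ 0.679 -0.228  0.026] [115.  61.  35.]
side net 0.44 [433. 257. 445. 266.] [ 0.685 -0.194  0.019]
side net 0.43 [444. 266. 452. 274.] [ 0.684 -0.224  0.019]
wrist [178. 346.] 44 z14 [-13.316   6.965   0.019] depth [0.091 0.073 0.261] [77.  41.5 33. ]
wrist [145. 349.] 20 z14 [-3.0051e+01  1.8716e+01  1.9000e-02] depth [0.115 0.117 0.266] [73.5 39.  31.5]
wrist [174. 365.] 22 z14 [ 7.883 -3.984  0.019] depth [0.07  0.088 0.292] [95. 50. 40.]
wrist [418. 453.] 64 z14 [ 1.665 -0.077  0.019] depth [-0.411 -0.374  0.54 ] [73. 47. 22.]
```

All three balls show as one blob inside the tray (side px (449,270), ≈(0.68,−0.225)). Raising, levelling, and going back to open bench.

In the tool's units: 0.0325 m is 0.52, -0.0028 m is -0.0448, 0.15 rad / 1.5708 = 0.0955.

Call:
{"fn": "crank_tcp", "kwargs": {"plan": {"offsets": [[0, -0.4, 0, -0.2752, 0, 0, 0], [0, -0.4, 0, -0.2752, 0, 0, 0], [0, -0.0448, 0, 0.52, 0, 0.0955, 0], [0, -0.0448, 0, 0.52, 0, 0.0955, 0], [0, -0.0448, 0, 0.52, 0, 0.0955, 0]]}, "quiet": true}}

```text
ok
```

Call:
{"fn": "crank_tcp", "kwargs": {"plan": {"offsets": [[0, -0.0448, 0, 0.52, 0, 0.0955, 0], [0, -0.0448, 0, 0.52, 0, 0.0955, 0], [0, -0.0448, 0, 0.52, 0, 0.0955, 0], [0, 0, 0, 0.16, 0, 0.0382, 0], [0, 0, 0, 0, 0, 0, 0]]}}}

```text
time: 20.88
tool_pos: [0.3947, -0.1916, 0.1685]
tool_rot: [0.005, 0.998, -0.055, -0.002]
contact_force: [0.5, 0.0, -2.3]
gripper_width: 0.2
grasp_force: 59.0
```

```bash
python3 lip.py; python3 rel.py .44 -.245 .16 100; python3 balls.py top
```

```text
lip [ 0.6083 -0.2154  0.1329] pitch 0.2 q [-0.62 -0.36  2.12 -0.01  1.38  1.07] F [ 0.5  0.  -2.3]
pos [ 0.3947 -0.1916  0.1685] d_tool [0.0509 0.0481 0.0088] t 20.875
rot [ 0.0038  0.0108 -1.8549]
q [-0.616 -0.356  2.116 -0.01   1.38   1.066] F [ 0.51  0.03 -2.35] T [-0.01  0.02  0.01] w 0.2 58.98437440395355
top [407. 160.] 319 z14 [ 0.684 -0.218  0.019] depth [ 0.682 -0.217  0.028] [108.  54.  26.]
top net 0.67 [390. 151. 403. 164.] [ 0.688 -0.194  0.019]
top net 0.59 [413. 158. 427. 169.] [ 0.676 -0.248  0.019]
top net 0.27 [383. 177. 438. 312.] [ 0.49  -0.226  0.019]
```

In the tool's units: 0.026 m is 0.416, 0.025 m is 0.4, -0.18 rad / 1.5708 = -0.1146.

Call:
{"fn": "crank_tcp", "kwargs": {"plan": {"offsets": [[0, 0.4, 0.384, 0, 0, 0, 0], [0, 0.416, 0.384, 0, 0, 0, -0.0955], [0, 0, 0, 0, 0, 0, -0.1146], [0, 0, 0, 0, 0, 0, -0.1146], [0, 0, 0, 0, 0, 0, -0.1146]]}, "quiet": true}}

```text
ok
```

Call:
{"fn": "crank_tcp", "kwargs": {"plan": {"offsets": [[0, 0, 0, 0, 0, 0, -0.1146], [0, 0, 0, 0, 0, 0, -0.1146], [0, 0, 0, 0, 0, 0, -0.1146], [0, 0, 0, 0, 0, 0, -0.1146], [0, 0, 0, 0, 0, 0, -0.1146]]}, "quiet": true}}

```text
ok
```

Call:
{"fn": "crank_tcp", "kwargs": {"plan": {"offsets": [[0, 0, 0, 0, 0, 0, -0.1146], [0, 0, 0, 0, 0, 0, -0.0541], [0, 0, 0, 0, 0, 0, 0]]}, "quiet": true}}

```text
ok
```

```bash
python3 rel.py .44 -.245 .037 100; python3 lip.py
```

```text
pos [ 0.443  -0.2458  0.1709] d_tool [ 0.0028 -0.0024  0.1339] t 22.6
rot [-0.0027  0.0107  0.0006]
q [-0.649 -0.175  1.966 -0.01   1.345 -0.822] F [ 0.26  0.56 -1.  ] T [-0.04  0.02  0.01] w 0.199 59.16741907596588
lip [ 0.4055 -0.0345  0.1336] pitch 0.6 q [-0.65 -0.18  1.97 -0.01  1.34 -0.82] F [ 0.3  0.6 -1. ]
```

In the tool's units: 0.04 m is 0.64, 0.035 m is 0.56, 0.011 rad / 1.5708 = 0.007.

Call:
{"fn": "crank_tcp", "kwargs": {"plan": {"offsets": [[0, 0, 0, 0.56, 0, 0.007, 0], [0, 0, 0, 0.64, 0, 0, 0], [0, 0, 0, 0.56, 0, 0, 0], [0, 0, 0, 0.272, 0, 0, 0], [0, 0, 0, 0.096, 0, 0, 0]]}}}

```text
time: 23.22
tool_pos: [0.4417, -0.2457, 0.0366]
tool_rot: [-0.002, 0.643, 0.766, -0.001]
contact_force: [-0.5, 0.2, -2.4]
gripper_width: 0.201
grasp_force: 59.1
```

Call:
{"fn": "crank_tcp", "kwargs": {"plan": {"offsets": [[0, 0, 0, 0.032, 0, 0, 0], [0, 0, 0, 0, 0, 0, 0]]}}}

```text
time: 23.48
tool_pos: [0.4424, -0.2464, 0.0363]
tool_rot: [-0.0, 0.642, 0.766, -0.001]
contact_force: [-0.1, 0.1, -1.9]
gripper_width: 0.193
grasp_force: 59.1
```

```bash
python3 rel.py .44 -.245 .036 100; python3 lip.py
```

```text
pos [ 0.4424 -0.2464  0.0363] d_tool [ 0.0018 -0.0021  0.0003] t 23.475
rot [-0.0014  0.0006  0.0009]
q [-6.540e-01  1.200e-02  2.041e+00 -2.000e-03  1.089e+00 -8.290e-01] F [-0.14  0.14 -1.95] T [-0.06 -0.06 -0.01] w 0.193 59.09933567047119
lip [ 0.4049 -0.0347  0.0012] pitch 0.0 q [-0.65  0.01  2.04 -0.    1.09 -0.83] F [-0.1  0.1 -1.9]
```

In the tool's units: 0.001 m is 0.016.

Call:
{"fn": "crank_tcp", "kwargs": {"plan": {"offsets": [[0, 0, 0, 0.016, 0, 0, 0], [0.5, 0, 0, 0, 0, 0, 0], [1, 0, 0, 0, 0, 0, 0], [1, 0, 0, 0, 0, 0, 0], [1, 0, 0, 0, 0, 0, 0]]}}}

```text
time: 24.1
tool_pos: [0.4415, -0.2457, 0.034]
tool_rot: [-0.001, 0.642, 0.766, -0.001]
contact_force: [-0.4, -0.1, 1.1]
gripper_width: 0.991
grasp_force: 0.0
```

Call:
{"fn": "crank_tcp", "kwargs": {"plan": {"offsets": [[1, 0, 0, 0, 0, 0, 0], [1, 0, 0, 0, 0, 0, 0], [1, 0, 0, 0, 0, 0, 0]]}, "quiet": true}}

```text
ok
```

Call:
{"fn": "crank_tcp", "kwargs": {"plan": {"offsets": [[1, 0, 0, -0.32, 0, 0, 0], [1, 0, 0, -0.64, 0, 0, 0], [1, 0, 0, -0.8, 0, 0, 0], [1, 0, 0, -0.8, 0, 0, 0], [1, 0, 0, -0.64, 0, 0, 0]]}}}

```text
time: 25.1
tool_pos: [0.4424, -0.246, 0.2365]
tool_rot: [-0.0, 0.642, 0.766, -0.001]
contact_force: [0.7, 0.9, -0.6]
gripper_width: 0.999
grasp_force: 0.0
```

```bash
python3 rel.py .44 -.245 .036 100
python3 - <<'E'
from fit import *
for n in("wrist","top"):
    c=cam(n); im,d=grab(n)
    for m in comps(hsvmask(im,(45,120,30),(75,255,255)),100)[:3]:
        b=rectpts(m); print(n,at_z(c,b,.046)[:,:2].round(4).tolist(),'median z',np.median([at_d(c,[(x,y)],d[y,x])[0][2] for y,x in np.argwhere(m)[::10]]).round(3))
    for q,z in(("scoop_lip",0),("tray",0),("timer",.012),("calculator",.008),("jar",0),("beaker",0)):
        if n=="top":
            for r in manip.mark_of(n,q)[:1]: print(q,round(r["conf"],2),at_z(c,r["centre"][::-1],z)[0].round(3))
E
python3 balls.py side
```

```text
pos [ 0.4424 -0.246   0.2365] d_tool [ 0.0015 -0.0019  0.2005] t 25.1
rot [-0.0016  0.0005  0.001 ]
q [-6.540e-01 -2.280e-01  1.899e+00 -1.000e-03  1.471e+00 -8.290e-01] F [ 0.72  0.93 -0.56] T [-0.03 -0.09 -0.05] w 0.999 0.0
wrist [[0.4151, -0.1376], [0.4297, -0.135], [0.4596, -0.2965], [0.4426, -0.2995]] median z 0.047
wrist [[0.5654, -0.4448], [0.5726, -0.3901], [0.6001, -0.4002], [0.5941, -0.4563]] median z 0.015
top [[0.4467, -0.2376], [0.4541, -0.2821], [0.4391, -0.2843], [0.4318, -0.2398]] median z 0.044
top [[0.4293, -0.1339], [0.4393, -0.1982], [0.4241, -0.2003], [0.4142, -0.1361]] median z 0.048
top [[0.3091, -0.5404], [0.4463, -0.5736], [0.4082, -0.78], [0.2684, -0.7432]] median z 0.008
scoop_lip 0.79 [ 0.408 -0.035  0.   ]
tray 0.94 [ 0.63  -0.215  0.   ]
timer 0.76 [0.374 0.375 0.012]
calculator 0.92 [ 0.552 -0.446  0.008]
jar 0.89 [0.77  0.194 0.   ]
beaker 0.79 [0.591 0.473 0.   ]
side [228.  31.] 743 z14 [0.876 1.06  0.019] depth [0.791 0.894 0.101] [172.  96.  53.]
side [447. 269.] 393 z14 [ 0.684 -0.22   0.019] depth [ 0.678 -0.224  0.026] [161.  87.  50.]
side net 0.65 [442. 263. 456. 275.] [ 0.686 -0.223  0.019]
```

Scoop is flat and free (handle top at z≈0.047 m), the tray is where it was, and the balls are in it.

```bash
python3 -c "
from plant import manip
print(manip.job_done())"
```

```text
the job is handed in; nothing more can be done
None
```

I scooped all three balls out from under the guard and tipped them into the steel tray, then laid the scoop flat and loose on the open bench and handed the job in at about 25 s; no guard contact was seen in the camera views or force readings.

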